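# Trip the ratchet and ease a dead weight down onto a load cell

### The arm

A 6-joint arm with a two-finger parallel gripper is mounted at the origin on the work surface. World frame = base frame: x ahead of the robot, y to its left, z up, the work surface at z = 0. Lengths are in m, angles in rad, forces in N, time in s.
With the tool pointing down it reaches from about 0.35 to 0.975 m from the base axis. Payload 4.9 kg.
Tool frame: the origin (TCP) lies at the very end of the fingers, on their centre line; the grasp point (between the pads) lies 19 mm behind it; z points along the fingers, y is the line along which they close (so a half turn about z gives the same grasp; the last joint's range is limited). The gripper opens to 85 mm and grips with 20 to 120 N. Pads are 22 mm wide; open, the fingers measure 114 mm over their backs; the gripper's body (76 mm by 85 mm) begins 54 mm behind the grasp point. The pads swing forward as they close: fully open they stand 13 mm farther back than shut.
Start: joints at [1.183, 0.053, 1.613, -0, 1.476, -0.119], TCP at [0.166, 0.603, 0.231] pointing down, gripper open.
Joint ranges: [-3.01, 3.01], [-1.01, 2.22], [0.06, 2.58], [-1.02, 4.17], [0.09, 2.62], [-3.14, 3.14]. Speed limits (rad/s): [2.57, 2.57, 3.14, 3.14, 3.14, 3.14].

### API

Orientations are given as a unit quaternion [w, x, y, z].
In Python, from plant import state, optics, ticket, nets gives the robot as it stands. The module is installed in compiled form; this text tells all that it offers.
- The arm moves only by the shell command python3 -m inch 'ROWS' [OPENING]. ROWS is JSON, a list of rows, each an object of numbers: "dx", "dy", "dz": the shift along the tool's x, y, z as a fraction of full scale; "rx", "ry", "rz": the turn, a rotation vector about the tool's x, y, z as a fraction of full scale. In form: [{"dx": .., "dy": .., "dz": .., "rx": .., "ry": .., "rz": ..}, ...]. A call has 1 to 5 rows; each row is the pose to reach, as a shift and turn from the pose commanded when the call began, along the tool's axes at that moment; what a row does not reach only later rows make up. Full scale, the value 1, is 0.8 m for a shift and 1.5 rad for a turn. A row lasts 1/10 s, in which the tool goes at most 50 mm and 8.59 degrees, less where a joint would pass 70% of its speed; a pose out of reach is approached as far as the arm can. A call with a number of a shift or a turn outside -1 to 1 is refused whole. A call with a gripper value outside its range is refused whole. OPENING is the opening, from -1 (shut) to 1 (fully open), set as the call begins (- or left out, the last holds). The fingers move at their own pace and stop on an object; the grip force is fixed at half the most. Time passes only in rows, so rows that repeat a pose let the fingers close. It gives the time, the measured TCP pose, the force, the opening and the grip force at its end, in the units of the state.
- state(): the state, without advancing time (a new reading comes with each control period).
- optics.grab_frame(name): name is "scene" or "top" or "wrist"; returns the picture (400x640x3 uint8, red, green, blue); there is no depth.
- optics.camera_info(name): a dict with "fx", "fy", "cx", "cy" (pixels), "k1" (the pictures are not rectified: a ray, as slopes to the right and down, at radius r is drawn at 1 + k1 r^2 times it, then the intrinsics apply), "R" (3x3) and "t" (3): a world point X has camera coordinates R X + t. Camera axes: x right, y down, z forward; pixel columns grow to the right and rows downward; lengths in m; the calibration is good to about 2 mm. A picture is of the moment at which its call begins: read the wrist's pose just before it. camera_info takes no time and is no camera call; for the wrist camera it gives the pose at the moment of the call.
- ticket.job_done(): hands the job in; it is judged then, once.
Trained networks look in the newest picture that a camera, given by its name, has taken for a name from the list of things; names that differ only in an ending like _2 or _b are one class to them, and where a whole thing is asked for, a point or a joint stands for the part that bears it (a point fixed in the world has none). Each returns a list of dicts, best first, with "confidence" (0 to 1); they miss things now and then, are a little off and sometimes report something else, mostly with a low value. They report only what shows in the picture. A call takes as long as a camera call. They do not tell look-alikes from the thing itself.
- nets.boxes_of(camera, name): "bbox" ([centre column, centre row, width, height] in pixels, round what is visible of it).
- nets.outline_of(camera, name): "pixels" (400x640 bool, what is visible of it) and "bbox" ([centre column, centre row, width, height] in pixels, round what is visible of it).
The state is a dict: "time": time; "joint_pos": joint angles; "joint_vel": joint speeds; "joint_efforts": joint torques, N m; "tool_pos": TCP position; "tool_rot": TCP orientation; "contact_force": force on the tool from outside, world axes, zero at the start; "ft_torque": the same for the moment, N m; "gripper_width": opening from 0.0 (shut) to 1.0 (fully open); "grasp_force": force on a finger pad.
Only numpy, scipy, OpenCV 4.12 (cv2) and the standard library are available. Lean on these libraries where they do the work, as an engineer would, in place of code of your own. Each camera call takes 0.05 s, during which the arm holds its last target. There are 200 camera calls.

### The job

The hand winch of the dead-weight stand holds its weight carriage up on the ratchet, above a load cell that is waiting to be calibrated. Flick the trip lever of the pawl over to release without forcing it, then take the load on the crank, wind up a touch so that the sprung pawl jumps clear of the wheel, and ease the drum back until the weights sit on the load cell, without shock and without pressing them down with the crank. Let go so that the cell carries the full weight, work the carriage only through the crank, and leave both load cells and the other things on the bench where they are.

Things in the scene. Friction and masses are not known exactly. Their poses are not given: they have to be found in the camera images.
- stand: Dead-weight stand, bolted down. Origin on the bench below the winch shaft, midway between its side plates; x from the winch to the weights (away from robot at yaw 0), y along the shaft to the crank, z up. In this frame (mm): base plate x -95 to 175, y -180 to 100, 15 high; side plates and top bridge x -53 to 77, y -26 to 26 (-64 to 64 at x 47 to 77), 257 high; crank arm at y = 76.
- wheel_centre (a point): Centre of the steel ratchet wheel: 100 mm across, 12 hooked teeth, 12 mm thick, at y = 50, z = 170 mm in the stand's frame. With the pawl engaged the drum can be wound up, the pawl clicking over the teeth (0.524 rad apart), but not back.
- drum (a joint): Angle (rad) of the winch drum (shaft, pinion, ratchet wheel, crank in one): about 0 at the start, up to 2.7. Grows as the carriage is let down (20 mm per rad); the crank then goes over the top to the stand's +x. At q the crank arm stands q - 0.75 rad from upright, towards +x if positive. The weights pull the grip that way with 4 to 9 N; with pawl clear and crank free, they drop.
- drum_axis (a point): Point on the axis of the winch shaft, at x = 0, y = 120, z = 170 mm in the stand's frame: centre of the circle, 90 mm in radius in the stand's vertical x-z plane, on which the middle of the crank grip travels.
- crank_grip (a point): Middle of the black crank grip: a round sleeve 24 mm in diameter, 68 mm long, along the stand's y, spinning freely on its spindle 90 mm from the shaft. The crank arm lies 40 mm from this point towards the stand, the other end is free. Can be gripped from above across its diameter; the sleeve turns between the fingers as the crank goes round.
- trip: Trip lever of the pawl: a flat steel lever with a black knob, standing up from the pawl pin. Origin on the pin; axes parallel to the stand's when engaged. It bends if forced (over 30 N).
- trip_angle (a joint): Angle (rad) of the trip lever: 0 = engaged (leans 0.35 rad from upright towards the stand's -x), 0.7 = thrown to release, at its stop (leans 0.35 rad towards +x). Takes 4 to 6 N at the knob and stays where it is left. A spring then pulls the pawl outwards, but it stays hooked on the loaded tooth until the drum is wound up by about 0.1 rad; then it jumps clear and stays clear.
- trip_knob (a point): Middle of the trip lever's knob: a cylinder 16 mm in diameter, 20 mm long, along the stand's y, swinging on a radius of 58 mm about the pawl pin. In the stand's frame (mm): y 60, z 284 when engaged or thrown, x -74 engaged, -34 thrown. Push it from the robot's side towards the stand's +x.
- pawl_pin (a point): Pin on which the pawl and the trip lever turn, at x = -54, y = 50, z = 230 mm in the stand's frame.
- pawl_tip (a point): Nose of the steel pawl, which hangs 60 mm down from the pawl pin on the robot's side of the ratchet wheel. Engaged between two teeth it lies at x = -43 mm in the stand's frame, z = 170 mm; clear of the wheel at about x = -65 mm.
- carriage: Weight carriage: steel table plate 94 x 90 x 12 mm with two round weights fixed on it (78 and 60 mm across, 80 mm high with the spindle), rack and guide bushes; about 2.8 kg. It only slides up and down. Origin straight above the stand's origin at the height of the underside of the table plate; axes as the stand's.
- table_under (a point): Point on the underside of the table plate, at x = 110 mm, y = 0 in the stand's frame. At the start 103 mm above the bench: 34 to 46 mm above the button of the tall load cell, 40 to 52 mm above that of the low one.
- cell_tall: The taller of two load cells: steel puck 64 mm across, 30 mm high, with a rubber-faced button 30 mm across on a threaded stem. The button is screwed out by an unknown amount, so its top is 42 to 54 mm above the cell's origin (centre of its underside). Loose on the base plate, 15 mm above the bench. One cell stands under the table, the other is parked at y = -135 mm in the stand's frame.
- cell_low: The lower of two load cells, as the tall one but with a puck 24 mm high and the button's top 36 to 48 mm above its origin. Whichever stands under the table (near x = 110, y = 0 in the stand's frame) is the one to be loaded; the other is a bystander. The rubber gives about 0.7 mm under the weights (22 to 35 N); 50 N is overload.
- weight_big: Bystander: hooked steel weight, 56 mm across, 83 mm high with the hook, standing on the bench; origin at the centre of its underside.
- weight_small: Bystander: hooked steel weight, 40 mm across, 67 mm high with the hook, standing on the bench; origin at the centre of its underside.
- spanner: Bystander: steel open-ended spanner lying on the bench.
Things that resemble listed ones, but are neither listed nor needed, are in the scene too. Leave any orange or purple look-alike of the cell_tall alone.

How it is judged:
By the outcome, as a careful person would: the job done as asked, in the order asked, and still so for the second after the job is handed in, with the robot touching nothing.
It also fails if it takes over 72 s, if anything falls off the work surface, if the arm or the gripper's body presses on something with over 40 N, if the wrist force passes 120 N, or if a joint passes its speed limit or range.

## Working session

There is one attempt and no reset: what is moved stays moved. The work goes in short steps, Python scripts to look and compute and a shell command to move; the robot and the scene stay as the last step left them, time stands still between calls to the robot, and variables do not carry over. Pictures are saved under pics/ and viewed, at most 10 in all, crops included, and the job is handed in when it is done.

```bash
mkdir -p pics; cat > h.py <<'E'
import numpy as np, cv2
from plant import state, optics, ticket, nets
def K(c): return np.array([[c['fx'],0,c['cx']],[0,c['fy'],c['cy']],[0,0,1.]]), np.array([c['k1'],0,0,0,0.])
def proj(c,X):
    k,d=K(c); return cv2.projectPoints(np.atleast_2d(np.array(X,float)),cv2.Rodrigues(np.array(c['R']))[0],np.array(c['t'],float),k,d)[0][:,0]
def save(n,f): 
    im=optics.grab_frame(n); cv2.imwrite('pics/'+f,im[:,:,::-1]); return im
E
python3 - <<'E'
from h import *
a=save('scene','s1.png'); b=save('top','t1.png')
cv2.imwrite('pics/both.png',cv2.resize(np.vstack([a,b])[:,:,::-1],(640,800)))
for n in ('scene','top'):
    c=optics.camera_info(n); print(n,{k:np.round(v,3).tolist() for k,v in c.items()})
    for o in ('crank_grip','trip_knob','cell_tall','cell_low','carriage','stand','wheel_centre','weight_big','weight_small','spanner'):
        print(o,[(np.round(r['bbox']).tolist(),round(r['confidence'],2)) for r in nets.boxes_of(n,o)[:3]])
print(state())
E
```

```text
scene {'fx': 443.986, 'fy': 443.986, 'cx': 319.699, 'cy': 202.189, 'k1': 0.03, 'R': [[0.206, 0.978, 0.015], [0.72, -0.142, -0.679], [-0.663, 0.151, -0.734]], 't': [-0.066, -0.329, 1.675]}
crank_grip [([331.0, 147.0, 26.0, 10.0], 0.71)]
trip_knob [([310.0, 146.0, 8.0, 37.0], 0.58)]
cell_tall [([275.0, 306.0, 24.0, 30.0], 0.96), ([220.0, 315.0, 26.0, 35.0], 0.66), ([246.0, 255.0, 27.0, 26.0], 0.62)]
cell_low [([299.0, 255.0, 29.0, 14.0], 0.67), ([285.0, 205.0, 122.0, 154.0], 0.22)]
carriage [([292.0, 206.0, 41.0, 90.0], 0.88)]
stand [([286.0, 206.0, 118.0, 153.0], 0.73)]
wheel_centre [([288.0, 202.0, 120.0, 156.0], 0.69)]
weight_big [([200.0, 215.0, 21.0, 27.0], 0.65)]
weight_small [([202.0, 255.0, 21.0, 21.0], 0.59)]
spanner [([362.0, 243.0, 66.0, 31.0], 0.73)]
top {'fx': 471.881, 'fy': 471.881, 'cx': 319.049, 'cy': 196.233, 'k1': -0.08, 'R': [[-0.029, -1.0, -0.008], [-0.995, 0.029, -0.096], [0.096, 0.005, -0.995]], 't': [-0.023, 0.642, 1.4]}
crank_grip [([306.0, 255.0, 28.0, 13.0], 0.54), ([346.0, 223.0, 109.0, 90.0], 0.31)]
trip_knob [([330.0, 260.0, 7.0, 15.0], 0.63), ([350.0, 221.
[... 516 characters left out ...]
299750e+00,  5.26920924e-02,  1.61291062e+00, -1.04599870e-05,
        1.47600241e+00, -1.19034095e-01]), 'joint_vel': array([-6.83413317e-05,  1.07519527e-03, -1.54312910e-03, -6.99578146e-04,
       -7.84411934e-04, -2.56886547e-04]), 'joint_efforts': array([-2.17510155e-04, -3.93672645e+01, -3.70473969e+01, -1.73453623e-04,
        2.21983873e-04, -1.10171908e-05]), 'tool_pos': array([0.16597666, 0.60253329, 0.23130213]), 'tool_rot': array([ 3.47806573e-06,  1.33977780e-01,  9.90984336e-01, -7.33719469e-06]), 'contact_force': array([ 0.49512438, -0.20987404, -0.87719887]), 'ft_torque': array([-0.00136479,  0.00550362,  0.0492221 ]), 'grasp_force': 0.0, 'gripper_width': 1.0024451569651278}
```

```bash
python3 - <<'E'
import cv2,numpy as np
a=cv2.imread('pics/s1.png')[110:340,170:410]; b=cv2.imread('pics/t1.png')[120:320,260:460]
cv2.imwrite('pics/c1.png',np.hstack([cv2.resize(a,(400,383),interpolation=2),cv2.resize(b,(383,383),interpolation=2)]))
E
```

```text
(no output)
```

View pics/c1.png

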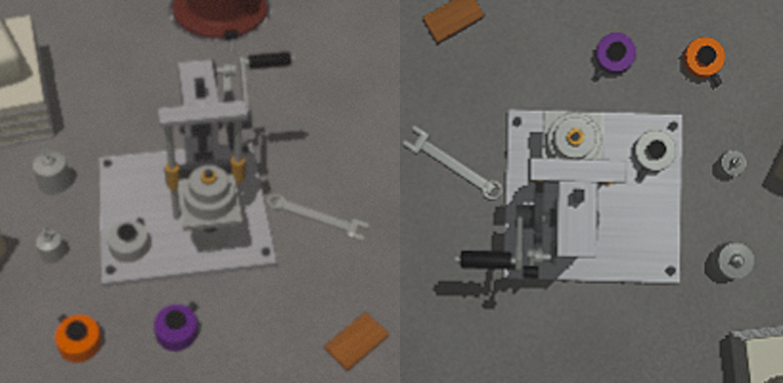

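```bash
cat > fit.py <<'E'
from h import *
from scipy.optimize import least_squares
T=lambda p,X:np.array([[np.cos(p[2]),-np.sin(p[2]),0],[np.sin(p[2]),np.cos(p[2]),0],[0,0,1]])@np.array(X)/1000+np.array([p[0],p[1],0])
def grip(q): return [90*np.sin(q-.75),120,170+90*np.cos(q-.75)]
cs={n:optics.camera_info(n) for n in('scene','top')}
obs=[('top',[175,100,15],[316.4,176.9]),('top',[175,-180,15],[407.3,178.5]),('top',[-95,-180,15],[406.6,267.8]),
('scene',[-95,-180,15],[228.8,204.2]),('scene',[175,-180,15],[231.2,280.4]),('scene',[175,100,15],[335,268.4]),
('top',grip(0),[306,255]),('scene',grip(0),[331,147])]
f=lambda p:np.concatenate([proj(cs[n],T(p,X))[0]-u for n,X,u in obs])
if __name__=='__main__':
    r=least_squares(f,[.55,0,0],loss='soft_l1'); print(r.x); print(f(r.x).reshape(-1,2).round(1))
    for X in ([-74,60,284],grip(0),[0,120,170],[-34,60,284],[110,0,103]):
        print(X,T(r.x,X).round(4),proj(cs['top'],T(r.x,X)).round(0),proj(cs['scene'],T(r.x,X)).round(0))
E
python3 fit.py
```

```text
[ 0.52499738 -0.12704165 -0.05467303]
[[ 0.5 -1. ]
 [ 0.5 -0.3]
 [ 0.3 -1.2]
 [ 0.  -0.1]
 [-0.8 -0.7]
 [ 1.1 -1.5]
 [-0.4  0. ]
 [ 0.3 -1. ]]
[-74, 60, 284] [ 0.4544 -0.0631  0.284 ] [[329. 261.]] [[308. 131.]]
[np.float64(-61.34748840210007), 120, np.float64(235.85199819864388)] [ 0.4703 -0.0039  0.2359] [[306. 255.]] [[331. 146.]]
[0, 120, 170] [ 0.5316 -0.0072  0.17  ] [[307. 232.]] [[334. 180.]]
[-34, 60, 284] [ 0.4943 -0.0653  0.284 ] [[330. 245.]] [[310. 140.]]
[110, 0, 103] [ 0.6348 -0.1331  0.103 ] [[351. 195.]] [[295. 232.]]
```

```bash
cat > go.py <<'E'
import sys
from fit import *
from scipy.spatial.transform import Rotation as R
P=[0.525,-0.127,-0.0547]
def now():
    s=state(); w,x,y,z=s['tool_rot']; return s,R.from_quat([x,y,z,w])
def inv(p): 
    c,s_=np.cos(P[2]),np.sin(P[2]); d=np.array(p)-[P[0],P[1],0]; return 1000*np.array([c*d[0]+s_*d[1],-s_*d[0]+c*d[1],d[2]])
def go(X):
    s,r=now()
    G=R.from_matrix(np.array([[np.cos(P[2]),-np.sin(P[2]),0],[np.sin(P[2]),np.cos(P[2]),0],[0,0,1]])@np.array([[0,1,0],[1,0,0],[0,0,-1.]]))
    d=r.inv().apply(T(P,X)-s['tool_pos'])/.8; v=(r.inv()*G).as_rotvec()/1.5
    print('t',round(s['time'],2),'stand',inv(s['tool_pos']).round(1),'F',s['contact_force'].round(1),'d',d.round(4),'r',v.round(4))
if __name__=='__main__': go([float(a) for a in sys.argv[1:4]])
E
python3 go.py -122 62 330
python3 -m inch '[{"dx":-0.51,"dy":-0.716,"dz":-0.125,"rz":0.9},{"dx":-0.51,"dy":-0.716,"dz":-0.125,"rz":0.9},{"dx":-0.51,"dy":-0.716,"dz":-0.125,"rz":0.9},{"dx":-0.51,"dy":-0.716,"dz":-0.125,"rz":0.9},{"dx":-0.51,"dy":-0.716,"dz":-0.125,"rz":0.9}]' -1
python3 go.py -122 62 330
```

```text
t 1.1 stand [-398.4  708.8  231.3] F [ 0.5 -0.2 -0.9] d [-0.5093 -0.7167 -0.1234] r [-0.      0.      0.9045]
t 1.1 stand [-398.4  708.8  231.3] F [ 0.5 -0.2 -0.9] d [-0.5093 -0.7167 -0.1234] r [-0.      0.      0.9045]validation failed for argument at $[0]...
```

```bash
python3 -m inch '[{"dx":-0.51,"dy":-0.716,"dz":-0.125,"rx":0,"ry":0,"rz":0.9},{"dx":-0.51,"dy":-0.716,"dz":-0.125,"rx":0,"ry":0,"rz":0.9},{"dx":-0.51,"dy":-0.716,"dz":-0.125,"rx":0,"ry":0,"rz":0.9},{"dx":-0.51,"dy":-0.716,"dz":-0.125,"rx":0,"ry":0,"rz":0.9},{"dx":-0.51,"dy":-0.716,"dz":-0.125,"rx":0,"ry":0,"rz":0.9}]' -1
python3 go.py -122 62 330
```

```text
time: 1.6
tool_pos: [0.251, 0.3683, 0.2668]
tool_rot: [0.0, 0.49, 0.872, 0.0]
contact_force: [1.2, -0.2, -0.1]
gripper_width: 0.148
grasp_force: 0.0
t 1.6 stand [-300.6  479.6  266.8] F [ 1.2 -0.2 -0.1] d [-0.5568 -0.1112 -0.079 ] r [ 4.00e-04 -0.00e+00  4.01e-01]
```

```bash
python3 -m inch '[{"dx":-0.557,"dy":-0.111,"dz":-0.08,"rx":0,"ry":0,"rz":0.4},{"dx":-0.557,"dy":-0.111,"dz":-0.08,"rx":0,"ry":0,"rz":0.4},{"dx":-0.557,"dy":-0.111,"dz":-0.08,"rx":0,"ry":0,"rz":0.4},{"dx":-0.557,"dy":-0.111,"dz":-0.08,"rx":0,"ry":0,"rz":0.4},{"dx":-0.557,"dy":-0.111,"dz":-0.08,"rx":0,"ry":0,"rz":0.4}]'
python3 go.py -122 62 330
```

```text
time: 2.1
tool_pos: [0.3371, 0.1362, 0.302]
tool_rot: [0.001, 0.724, 0.689, 0.001]
contact_force: [1.1, 0.5, 0.4]
gripper_width: 0.001
grasp_force: 0.0
t 2.1 stand [-202.   252.5  302. ] F [1.1 0.5 0.4] d [-0.2386  0.0989 -0.0349] r [ 0.0012 -0.0003  0.0033]
```

```bash
python3 -m inch '[{"dx":-0.239,"dy":0.099,"dz":-0.035,"rx":0,"ry":0,"rz":0.003},{"dx":-0.239,"dy":0.099,"dz":-0.035,"rx":0,"ry":0,"rz":0.003},{"dx":-0.239,"dy":0.099,"dz":-0.035,"rx":0,"ry":0,"rz":0.003},{"dx":-0.239,"dy":0.099,"dz":-0.035,"rx":0,"ry":0,"rz":0.003},{"dx":-0.239,"dy":0.099,"dz":-0.035,"rx":0,"ry":0,"rz":0.003}]'
python3 go.py -122 62 274
python3 - <<'E'
from h import *
c=optics.camera_info('wrist'); from go import *
im=save('wrist','w1.png')
b=save('top','t2.png')
for X in ([-74,60,284],grip(0),[-54,50,230]): print(proj(c,T(P,X)).round(0))
cv2.imwrite('pics/c2.png',np.hstack([im,cv2.resize(b[180:300,260:380],(400,400),interpolation=2)])[:,:,::-1][:, :][:,240:])
for o in('trip_knob','crank_grip'): print([(np.round(r['bbox']).tolist(),round(r['confidence'],2)) for r in nets.boxes_of('wrist',o)[:3]])
E
```

```text
time: 2.6
tool_pos: [0.4077, -0.0609, 0.33]
tool_rot: [0.001, 0.728, 0.686, -0.0]
contact_force: [-0.2, 0.0, -1.5]
gripper_width: -0.001
grasp_force: 0.0
t 2.6 stand [-120.8   59.6  330. ] F [-0.2  0.  -1.5] d [ 0.0031 -0.0016  0.07  ] r [ 0.0004  0.0009 -0.003 ]
[[393. 227.]]
[[402. 127.]]
[[402. 211.]]
[([399.0, 216.0, 34.0, 62.0], 0.83), ([462.0, 201.0, 252.0, 278.0], 0.17)]
[]
```

View pics/c2.png

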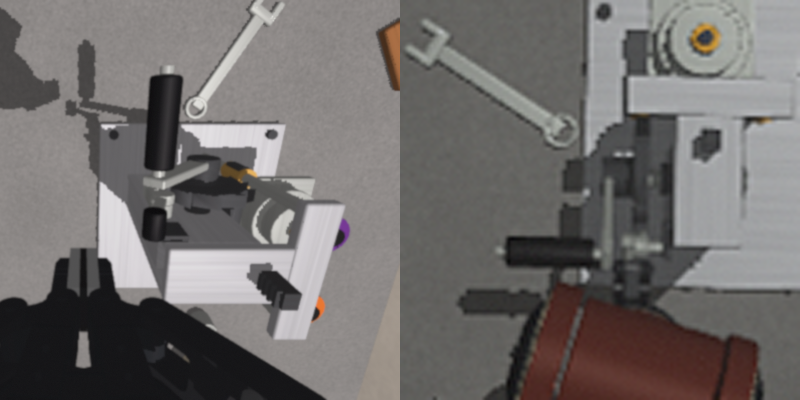

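```bash
sed -i 's/P=\[.*/P=[0.526,-0.1245,-0.0547]/' go.py
python3 -m inch '[{"dx":0.003,"dy":0,"dz":0.07,"rx":0,"ry":0,"rz":-0.003},{"dx":0.003,"dy":0,"dz":0.07,"rx":0,"ry":0,"rz":-0.003},{"dx":0.003,"dy":0,"dz":0.07,"rx":0,"ry":0,"rz":-0.003}]'
python3 -m inch '[{"dx":0.003,"dy":0.006,"dz":0,"rx":0,"ry":0,"rz":0},{"dx":0.003,"dy":0.012,"dz":0,"rx":0,"ry":0,"rz":0},{"dx":0.003,"dy":0.018,"dz":0,"rx":0,"ry":0,"rz":0}]'
python3 go.py -90 62 274
```

```text
time: 3.1
tool_pos: [0.4058, -0.0528, 0.2715]
tool_rot: [-0.002, 0.723, 0.691, -0.001]
contact_force: [0.1, 0.5, 0.4]
gripper_width: -0.003
grasp_force: 0.0
time: 3.4
tool_pos: [0.423, -0.0528, 0.2757]
tool_rot: [0.002, 0.724, 0.69, 0.001]
contact_force: [-1.0, -1.3, 0.5]
gripper_width: 0.0
grasp_force: 0.0
t 3.4 stand [-106.8   66.   275.7] F [-1.  -1.3  0.5] d [-0.0051  0.0209  0.0022] r [0.0024 0.0006 0.0048]
```

```bash
python3 -m inch '[{"dx":-0.003,"dy":0.004,"dz":0,"rx":0,"ry":0,"rz":0},{"dx":-0.005,"dy":0.008,"dz":0,"rx":0,"ry":0,"rz":0},{"dx":-0.005,"dy":0.012,"dz":0,"rx":0,"ry":0,"rz":0}]'
python3 -m inch '[{"dx":0,"dy":0.004,"dz":0,"rx":0,"ry":0,"rz":0},{"dx":0,"dy":0.008,"dz":0,"rx":0,"ry":0,"rz":0}]'
python3 go.py -90 62 274
```

```text
time: 3.7
tool_pos: [0.4313, -0.0576, 0.2735]
tool_rot: [0.0, 0.724, 0.69, -0.0]
contact_force: [0.3, 0.0, -0.0]
gripper_width: -0.001
grasp_force: 0.0
time: 3.9
tool_pos: [0.437, -0.0576, 0.2739]
tool_rot: [-0.001, 0.724, 0.69, -0.001]
contact_force: [-4.9, -0.2, 3.5]
gripper_width: -0.001
grasp_force: 2.5
t 3.9 stand [-92.6  61.9 273.9] F [-4.9 -0.2  3.5] d [ 0.0001  0.0032 -0.0001] r [-0.0012  0.0002  0.0043]
```

```bash
python3 -m inch '[{"dx":0,"dy":0.006,"dz":0,"rx":0,"ry":0,"rz":0},{"dx":0,"dy":0.012,"dz":0,"rx":0,"ry":0,"rz":0},{"dx":0,"dy":0.018,"dz":0,"rx":0,"ry":0,"rz":0},{"dx":0,"dy":0.024,"dz":0,"rx":0,"ry":0,"rz":0},{"dx":0,"dy":0.03,"dz":0,"rx":0,"ry":0,"rz":0}]'
python3 -m inch '[{"dx":0,"dy":0.004,"dz":0,"rx":0,"ry":0,"rz":0},{"dx":0,"dy":0.008,"dz":0,"rx":0,"ry":0,"rz":0}]'
python3 go.py -53 62 274
```

```text
time: 4.4
tool_pos: [0.4617, -0.0587, 0.2734]
tool_rot: [-0.0, 0.724, 0.69, -0.0]
contact_force: [-4.1, 0.6, 2.5]
gripper_width: 0.001
grasp_force: 2.2
time: 4.6
tool_pos: [0.4677, -0.059, 0.273]
tool_rot: [-0.0, 0.724, 0.69, -0.0]
contact_force: [-4.7, -0.3, 1.4]
gripper_width: 0.001
grasp_force: 2.4
t 4.6 stand [-61.8  62.2 273. ] F [-4.7 -0.3  1.4] d [-0.0003  0.0109 -0.0013] r [-0.0007  0.0001  0.0044]
```

```bash
python3 -m inch '[{"dx":0,"dy":0.003,"dz":0,"rx":0,"ry":0,"rz":0},{"dx":0,"dy":0.006,"dz":0,"rx":0,"ry":0,"rz":0}]'
python3 -m inch '[{"dx":0,"dy":0.0015,"dz":0,"rx":0,"ry":0,"rz":0},{"dx":0,"dy":0.003,"dz":0,"rx":0,"ry":0,"rz":0}]'
python3 go.py -53 62 274
```

```text
time: 4.8
tool_pos: [0.472, -0.0592, 0.2723]
tool_rot: [-0.001, 0.724, 0.69, -0.001]
contact_force: [-5.1, -1.2, -0.6]
gripper_width: -0.003
grasp_force: 2.7
time: 5.0
tool_pos: [0.4724, -0.0593, 0.2722]
tool_rot: [-0.003, 0.724, 0.69, -0.003]
contact_force: [-16.7, -0.1, 4.9]
gripper_width: -0.002
grasp_force: 8.2
t 5.0 stand [-57.1  62.2 272.2] F [-16.7  -0.1   4.9] d [-0.0003  0.0051 -0.0023] r [-0.0059  0.0001  0.0042]
```

At the stop with about 17 N. I'll back off and rise.

```bash
python3 -m inch '[{"dx":0,"dy":-0.025,"dz":0,"rx":0,"ry":0,"rz":0},{"dx":0,"dy":-0.06,"dz":0,"rx":0,"ry":0,"rz":0},{"dx":0,"dy":-0.06,"dz":-0.06,"rx":0,"ry":0,"rz":0},{"dx":0,"dy":-0.06,"dz":-0.1,"rx":0,"ry":0,"rz":0.004},{"dx":0,"dy":-0.06,"dz":-0.1,"rx":0,"ry":0,"rz":0.004}]'
python3 -m inch '[{"dx":0.03,"dy":0,"dz":0,"rx":0,"ry":0,"rz":0},{"dx":0.075,"dy":0,"dz":0,"rx":0,"ry":0,"rz":0},{"dx":0.075,"dy":0,"dz":0,"rx":0,"ry":0,"rz":0}]' 0.3
python3 - <<'E'
from go import *
c=optics.camera_info('wrist')
im=save('wrist','w2.png')
for q in (-.1,0,.1):
  for l in(-34,34):
    g=grip(q);g[1]+=l; print(q,l,proj(c,T(P,g)).round(0))
print(proj(c,T(P,[-34,60,284])).round(0),proj(c,T(P,[-74,60,284])).round(0))
for o in('trip_knob','crank_grip'): print([(np.round(r['bbox']).tolist(),round(r['confidence'],2)) for r in nets.boxes_of('wrist',o)[:3]])
go([-61,122,280])
E
```

```text
time: 5.5
tool_pos: [0.429, -0.0573, 0.3586]
tool_rot: [0.005, 0.726, 0.688, 0.003]
contact_force: [0.0, -0.6, 0.9]
gripper_width: 0.002
grasp_force: 0.0
time: 5.8
tool_pos: [0.4308, 0.0056, 0.3529]
tool_rot: [-0.0, 0.724, 0.689, 0.001]
contact_force: [-0.3, -0.3, 0.4]
gripper_width: 0.509
grasp_force: 0.0
-0.1 -34 [[359. 232.]]
-0.1 34 [[362. 161.]]
0 -34 [[366. 235.]]
0 34 [[371. 163.]]
0.1 -34 [[375. 238.]]
0.1 34 [[380. 164.]]
[[407. 290.]] [[357. 290.]]
[([388.0, 274.0, 50.0, 45.0], 0.59)]
[([370.0, 201.0, 29.0, 77.0], 0.63)]
t 5.95 stand [-102.3  121.9  352.8] F [-0.1 -0.4  0.4] d [0.0001 0.0516 0.0911] r [0.0002 0.0001 0.0008]
```

View pics/w2.png

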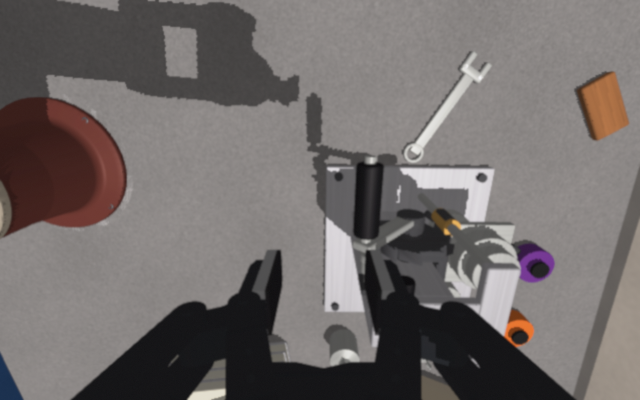

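```bash
python3 -m inch '[{"dx":0,"dy":0.052,"dz":0.03,"rx":0,"ry":0,"rz":0},{"dx":0,"dy":0.052,"dz":0.06,"rx":0,"ry":0,"rz":0},{"dx":0,"dy":0.052,"dz":0.08,"rx":0,"ry":0,"rz":0},{"dx":0,"dy":0.052,"dz":0.08,"rx":0,"ry":0,"rz":0}]' 0.3
python3 go.py -61 122 218
```

```text
time: 6.35
tool_pos: [0.4704, 0.0001, 0.2861]
tool_rot: [-0.002, 0.726, 0.687, -0.002]
contact_force: [1.3, -0.6, -0.1]
gripper_width: 0.652
grasp_force: 0.0
t 6.35 stand [-62.3 121.4 286.1] F [ 1.3 -0.6 -0.1] d [0.0007 0.0021 0.0851] r [-0.0035 -0.0003 -0.0004]
```

```bash
python3 -m inch '[{"dx":0,"dy":0.002,"dz":0.03,"rx":0,"ry":0,"rz":0},{"dx":0,"dy":0.002,"dz":0.06,"rx":0,"ry":0,"rz":0},{"dx":0,"dy":0.002,"dz":0.085,"rx":0,"ry":0,"rz":0},{"dx":0,"dy":0.002,"dz":0.085,"rx":0,"ry":0,"rz":0}]'
python3 go.py -61 122 218
python3 - <<'E'
from go import *
im=save('wrist','w3.png'); b=save('scene','s3.png')
cv2.imwrite('pics/c3.png',np.hstack([im[60:380,160:480],cv2.resize(b[110:230,250:370],(320,320),interpolation=2)])[:,:,::-1])
E
```

```text
time: 6.75
tool_pos: [0.4719, 0.0004, 0.2197]
tool_rot: [-0.001, 0.726, 0.688, -0.001]
contact_force: [-0.5, 0.9, 0.1]
gripper_width: 0.649
grasp_force: 0.0
t 6.75 stand [-60.8 121.8 219.7] F [-0.5  0.9  0.1] d [ 0.0003 -0.0002  0.0022] r [-0.002  -0.0002 -0.    ]
```

View pics/c3.png

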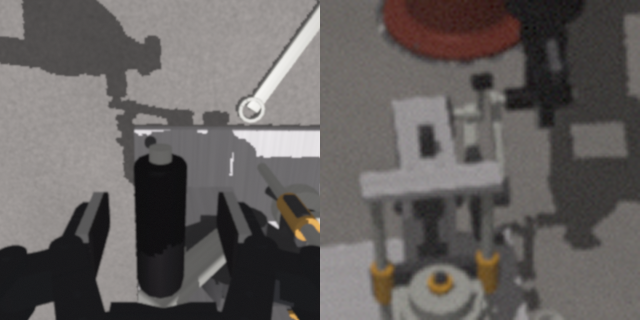

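```bash
python3 -m inch '[{"dx":0,"dy":0,"dz":0.001,"rx":0,"ry":0,"rz":0},{"dx":0,"dy":0,"dz":0.001,"rx":0,"ry":0,"rz":0},{"dx":0,"dy":0,"dz":0.001,"rx":0,"ry":0,"rz":0},{"dx":0,"dy":0,"dz":0.001,"rx":0,"ry":0,"rz":0},{"dx":0,"dy":0,"dz":0.001,"rx":0,"ry":0,"rz":0}]' -1
python3 go.py -61 122 218
```

```text
time: 7.35
tool_pos: [0.4711, 0.0006, 0.2215]
tool_rot: [-0.002, 0.726, 0.688, -0.002]
contact_force: [-10.7, 0.7, 5.4]
gripper_width: 0.261
grasp_force: 58.4
t 7.35 stand [-61.7 121.9 221.5] F [-10.7   0.7   5.4] d [0.0001 0.0009 0.0044] r [-0.0044  0.0004  0.0005]
```

```bash
python3 -m inch '[{"dx":0,"dy":-0.004,"dz":0.004,"rx":0,"ry":0,"rz":0},{"dx":0,"dy":-0.0075,"dz":0.008,"rx":0,"ry":0,"rz":0},{"dx":0,"dy":-0.011,"dz":0.0115,"rx":0,"ry":0,"rz":0},{"dx":0,"dy":-0.013,"dz":0.0142,"rx":0,"ry":0,"rz":0},{"dx":0,"dy":-0.013,"dz":0.0142,"rx":0,"ry":0,"rz":0}]'
python3 go.py -61 122 218
python3 - <<'E'
from go import *
c=optics.camera_info('wrist')
im=save('wrist','w4.png'); b=save('scene','s4.png'); b=b[110:270,230:390]
cv2.imwrite('pics/c4.png',np.hstack([cv2.resize(im[100:380,200:520],(457,400)),cv2.resize(b,(400,400),interpolation=2)])[:,:,::-1][:,:800])
for X in ([-43,50,170],[-65,50,170]): print(proj(c,T(P,X)).round(0),proj(cs['scene'],T(P,X)).round(0),proj(cs['top'],T(P,X)).round(0))
E
```

```text
time: 7.85
tool_pos: [0.4634, 0.001, 0.2136]
tool_rot: [0.001, 0.726, 0.688, 0.001]
contact_force: [-8.5, 0.9, 12.2]
gripper_width: 0.262
grasp_force: 59.0
t 7.85 stand [-69.4 121.9 213.6] F [-8.5  0.9 12.2] d [ 0.0001  0.0105 -0.0054] r [0.0015 0.0004 0.0006]
[[359. 319.]] [[307. 171.]] [[332. 248.]]
[[329. 319.]] [[306. 166.]] [[331. 256.]]
```

View pics/c4.png

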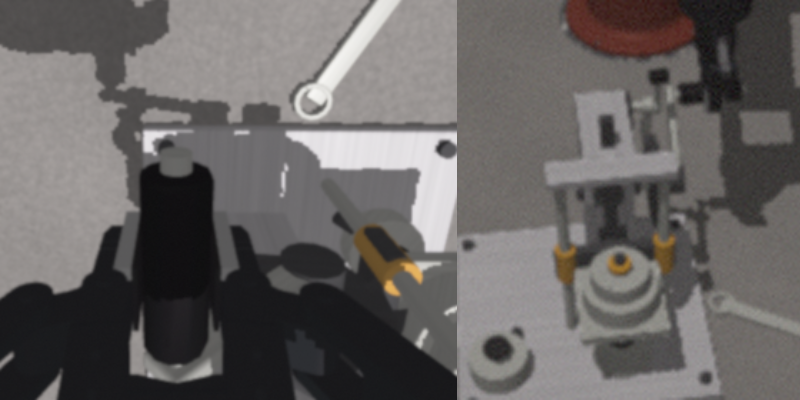

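```bash
python3 -m inch '[{"dx":0,"dy":-0.004,"dz":0.002,"rx":0,"ry":0,"rz":0},{"dx":0,"dy":-0.0074,"dz":0.0041,"rx":0,"ry":0,"rz":0},{"dx":0,"dy":-0.0074,"dz":0.0041,"rx":0,"ry":0,"rz":0}]'
python3 go.py -61 122 218
```

```text
time: 8.25
tool_pos: [0.4589, 0.0012, 0.2084]
tool_rot: [0.002, 0.726, 0.688, 0.002]
contact_force: [3.1, -0.3, 3.6]
gripper_width: 0.259
grasp_force: 58.8
t 8.25 stand [-73.9 121.9 208.4] F [ 3.1 -0.3  3.6] d [ 0.0001  0.0162 -0.0119] r [0.0042 0.0003 0.0005]
```

```bash
cat > circ.py <<'E'
import sys,numpy as np
from go import *
def circ(step,n=5):
    s,_=now(); p=inv(s['tool_pos']); a=np.arctan2(p[0],p[2]-156.5); F=R.from_euler('z',-P[2]).apply(s['contact_force'])
    r=np.hypot(p[0],p[2]-156.5); t=np.array([np.cos(a),0,-np.sin(a)]); rad=np.array([np.sin(a),0,np.cos(a)])
    print('t',round(s['time'],2),'q',round(a+.75,3),'r',round(r,1),'y',round(p[1],1),'Ftan',round(F@t,1),'Frad',round(F@rad,1),'Fy',round(F[1],1))
    if n>0:
        for k in range(1,n+1):
            b=a+k*step; print('dy',round(90*(np.sin(b)-np.sin(a))/800,4),'dz',round(-90*(np.cos(b)-np.cos(a))/800,4))
if __name__=='__main__': circ(float(sys.argv[1]),int(sys.argv[2]))
E
python3 circ.py .1 5
```

```text
t 8.25 q -0.208 r 90.3 y 121.9 Ftan 4.8 Frad -0.5 Fy -0.2
dy 0.0069 dz -0.0089
dy 0.0147 dz -0.017
dy 0.0232 dz -0.0243
dy 0.0325 dz -0.0307
dy 0.0423 dz -0.0362
```

```bash
python3 -m inch '[{"dx":0,"dy":0.007,"dz":-0.009,"rx":0,"ry":0,"rz":0},{"dx":0,"dy":0.0147,"dz":-0.017,"rx":0,"ry":0,"rz":0},{"dx":0,"dy":0.0232,"dz":-0.0243,"rx":0,"ry":0,"rz":0}]'
python3 circ.py .1 0
python3 -m inch '[{"dx":0,"dy":0.0093,"dz":-0.0064,"rx":0,"ry":0,"rz":0},{"dx":0,"dy":0.0191,"dz":-0.0119,"rx":0,"ry":0,"rz":0}]'
python3 circ.py .1 5
```

```text
time: 8.55
tool_pos: [0.4767, 0.0002, 0.2265]
tool_rot: [0.001, 0.726, 0.688, 0.0]
contact_force: [4.0, -1.9, 0.5]
gripper_width: 0.256
grasp_force: 58.8
t 8.55 q 0.075 r 89.7 y 121.9 Ftan 3.5 Frad -2.2 Fy -1.6
time: 8.75
tool_pos: [0.4918, -0.0006, 0.2357]
tool_rot: [0.0, 0.726, 0.688, 0.0]
contact_force: [3.6, -2.0, 3.6]
gripper_width: 0.259
grasp_force: 58.8
t 8.75 q 0.274 r 89.2 y 121.8 Ftan 4.9 Frad 1.5 Fy -1.8
dy 0.0102 dz -0.0047
dy 0.0209 dz -0.0083
dy 0.0318 dz -0.0108
dy 0.043 dz -0.0122
dy 0.0542 dz -0.0125
```

Past q=0.27, so the pawl is clear. I'll keep lowering.

```bash
python3 -m inch '[{"dx":0,"dy":0.0102,"dz":-0.0047,"rx":0,"ry":0,"rz":0},{"dx":0,"dy":0.0209,"dz":-0.0083,"rx":0,"ry":0,"rz":0},{"dx":0,"dy":0.0318,"dz":-0.0108,"rx":0,"ry":0,"rz":0},{"dx":0,"dy":0.043,"dz":-0.0122,"rx":0,"ry":0,"rz":0},{"dx":0,"dy":0.0542,"dz":-0.0125,"rx":0,"ry":0,"rz":0}]'
python3 circ.py .1 5
```

```text
time: 9.25
tool_pos: [0.535, -0.0032, 0.2447]
tool_rot: [0.0, 0.726, 0.688, -0.0]
contact_force: [4.9, -4.0, 0.8]
gripper_width: 0.257
grasp_force: 58.7
t 9.25 q 0.777 r 88.2 y 121.6 Ftan 5.1 Frad 1.0 Fy -3.7
dy 0.0112 dz 0.0009
dy 0.0223 dz 0.0028
dy 0.0331 dz 0.0059
dy 0.0436 dz 0.0101
dy 0.0535 dz 0.0152
```

```bash
python3 -m inch '[{"dx":-0.001,"dy":0.0112,"dz":0.0009,"rx":0,"ry":0,"rz":0},{"dx":-0.002,"dy":0.0223,"dz":0.0028,"rx":0,"ry":0,"rz":0},{"dx":-0.002,"dy":0.0331,"dz":0.0059,"rx":0,"ry":0,"rz":0},{"dx":-0.002,"dy":0.0436,"dz":0.0101,"rx":0,"ry":0,"rz":0},{"dx":-0.002,"dy":0.0535,"dz":0.0152,"rx":0,"ry":0,"rz":0}]'
python3 circ.py .08 5
```

```text
time: 9.75
tool_pos: [0.5776, -0.0057, 0.2316]
tool_rot: [-0.001, 0.726, 0.688, 0.001]
contact_force: [5.8, 1.1, -0.7]
gripper_width: 0.261
grasp_force: 58.7
t 9.75 q 1.291 r 87.6 y 121.4 Ftan 5.3 Frad 2.3 Fy 1.4
dy 0.0075 dz 0.0049
dy 0.0146 dz 0.0105
dy 0.0213 dz 0.0165
dy 0.0274 dz 0.0231
dy 0.033 dz 0.0302
```

```bash
python3 -m inch '[{"dx":0,"dy":0.0075,"dz":0.0049,"rx":0,"ry":0,"rz":0},{"dx":0,"dy":0.0146,"dz":0.0105,"rx":0,"ry":0,"rz":0},{"dx":0,"dy":0.0213,"dz":0.0165,"rx":0,"ry":0,"rz":0},{"dx":0,"dy":0.0274,"dz":0.0231,"rx":0,"ry":0,"rz":0},{"dx":0,"dy":0.033,"dz":0.0302,"rx":0,"ry":0,"rz":0}]'
python3 circ.py .03 5
python3 - <<'E'
from h import *
b=save('scene','s5.png'); cv2.imwrite('pics/c5.png',cv2.resize(b[130:290,210:370],(600,600),interpolation=2)[:,:,::-1])
E
```

```text
time: 10.25
tool_pos: [0.604, -0.0073, 0.207]
tool_rot: [-0.001, 0.726, 0.688, 0.001]
contact_force: [7.1, 0.6, -2.2]
gripper_width: 0.261
grasp_force: 58.7
t 10.25 q 1.706 r 87.5 y 121.3 Ftan 5.9 Frad 4.6 Fy 1.0
dy 0.0019 dz 0.0028
dy 0.0037 dz 0.0056
dy 0.0055 dz 0.0085
dy 0.0071 dz 0.0115
dy 0.0087 dz 0.0145
```

View pics/c5.png

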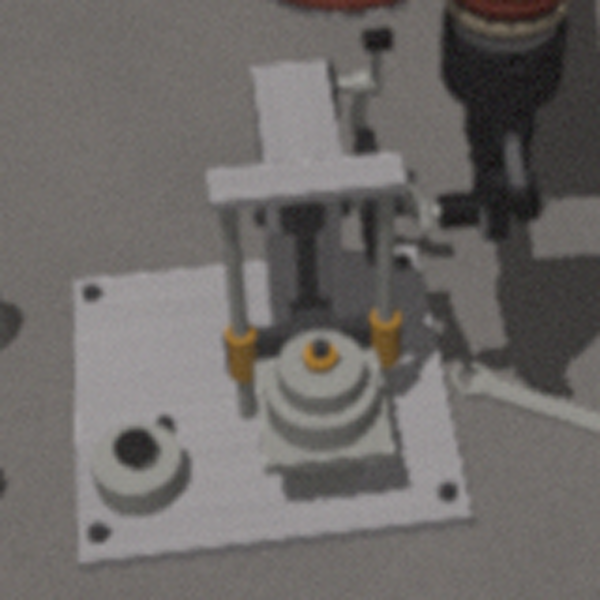

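```bash
python3 -m inch '[{"dx":0,"dy":0.002,"dz":0.0018,"rx":0,"ry":0,"rz":0},{"dx":0,"dy":0.0035,"dz":0.0036,"rx":0,"ry":0,"rz":0},{"dx":0,"dy":0.0048,"dz":0.0055,"rx":0,"ry":0,"rz":0},{"dx":0,"dy":0.006,"dz":0.0075,"rx":0,"ry":0,"rz":0},{"dx":0,"dy":0.007,"dz":0.0095,"rx":0,"ry":0,"rz":0}]'
python3 circ.py .02 5
```

```text
time: 10.8
tool_pos: [0.6091, -0.0076, 0.1989]
tool_rot: [-0.001, 0.726, 0.688, 0.0]
contact_force: [7.8, 0.6, -2.6]
gripper_width: 0.257
grasp_force: 58.9
t 10.8 q 1.815 r 87.5 y 121.3 Ftan 6.1 Frad 5.6 Fy 1.0
dy 0.0011 dz 0.002
dy 0.0021 dz 0.004
dy 0.0031 dz 0.006
dy 0.004 dz 0.008
dy 0.005 dz 0.0101
```

```bash
python3 -m inch '[{"dx":0,"dy":0.0025,"dz":0.001,"rx":0,"ry":0,"rz":0},{"dx":0,"dy":0.0037,"dz":0.003,"rx":0,"ry":0,"rz":0},{"dx":0,"dy":0.0047,"dz":0.005,"rx":0,"ry":0,"rz":0},{"dx":0,"dy":0.0056,"dz":0.007,"rx":0,"ry":0,"rz":0},{"dx":0,"dy":0.0066,"dz":0.009,"rx":0,"ry":0,"rz":0}]'
python3 circ.py .02 5
```

```text
time: 11.3
tool_pos: [0.6127, -0.0079, 0.1921]
tool_rot: [-0.002, 0.726, 0.688, -0.001]
contact_force: [-0.2, 3.8, -7.3]
gripper_width: 0.26
grasp_force: 58.9
t 11.3 q 1.903 r 87.7 y 121.2 Ftan 6.5 Frad -3.3 Fy 3.8
dy 0.0009 dz 0.0021
dy 0.0017 dz 0.0041
dy 0.0026 dz 0.0062
dy 0.0033 dz 0.0084
dy 0.004 dz 0.0105
```

```bash
python3 -m inch '[{"dx":-0.001,"dy":0.0007,"dz":0.0021,"rx":0,"ry":0,"rz":0},{"dx":-0.001,"dy":0.0014,"dz":0.0041,"rx":0,"ry":0,"rz":0},{"dx":-0.001,"dy":0.002,"dz":0.0062,"rx":0,"ry":0,"rz":0}]'
python3 circ.py .02 0
python3 -m inch '[{"dx":0,"dy":0.0007,"dz":0.0021,"rx":0,"ry":0,"rz":0},{"dx":0,"dy":0.0013,"dz":0.0042,"rx":0,"ry":0,"rz":0}]'
python3 circ.py .02 5
```

```text
time: 11.6
tool_pos: [0.6146, -0.008, 0.1877]
tool_rot: [-0.002, 0.726, 0.688, 0.0]
contact_force: [-0.4, 6.9, -6.7]
gripper_width: 0.255
grasp_force: 59.0
t 11.6 q 1.958 r 87.8 y 121.2 Ftan 6.0 Frad -3.1 Fy 6.8
time: 11.8
tool_pos: [0.6157, -0.0081, 0.1845]
tool_rot: [-0.002, 0.726, 0.688, 0.0]
contact_force: [0.4, 6.1, -6.5]
gripper_width: 0.259
grasp_force: 59.0
t 11.8 q 1.996 r 87.8 y 121.1 Ftan 6.1 Frad -2.0 Fy 6.1
dy 0.0007 dz 0.0021
dy 0.0013 dz 0.0043
dy 0.002 dz 0.0065
dy 0.0025 dz 0.0086
dy 0.003 dz 0.0108
```

```bash
python3 -m inch '[{"dx":0.001,"dy":0.0006,"dz":0.0016,"rx":0,"ry":0,"rz":0},{"dx":0.001,"dy":0.001,"dz":0.0032,"rx":0,"ry":0,"rz":0},{"dx":0.001,"dy":0.0015,"dz":0.0048,"rx":0,"ry":0,"rz":0}]'
python3 circ.py .02 0
python3 -m inch '[{"dx":0,"dy":0.0005,"dz":0.0016,"rx":0,"ry":0,"rz":0},{"dx":0,"dy":0.0009,"dz":0.0032,"rx":0,"ry":0,"rz":0},{"dx":0,"dy":0.0013,"dz":0.0048,"rx":0,"ry":0,"rz":0}]'
python3 circ.py .015 5
```

```text
time: 12.1
tool_pos: [0.617, -0.0082, 0.1808]
tool_rot: [-0.001, 0.726, 0.688, -0.0]
contact_force: [-0.7, 4.8, -7.0]
gripper_width: 0.264
grasp_force: 59.0
t 12.1 q 2.041 r 87.9 y 121.1 Ftan 6.4 Frad -2.9 Fy 4.7
time: 12.4
tool_pos: [0.618, -0.0082, 0.177]
tool_rot: [-0.001, 0.726, 0.688, -0.0]
contact_force: [-1.5, 4.8, -7.1]
gripper_width: 0.258
grasp_force: 59.0
t 12.4 q 2.086 r 87.9 y 121.1 Ftan 6.5 Frad -3.3 Fy 4.7
dy 0.0004 dz 0.0016
dy 0.0007 dz 0.0033
dy 0.0011 dz 0.0049
dy 0.0014 dz 0.0066
dy 0.0017 dz 0.0083
```

```bash
python3 -m inch '[{"dx":0.001,"dy":0.0001,"dz":0.0016,"rx":0,"ry":0,"rz":0},{"dx":0.001,"dy":0.0003,"dz":0.0032,"rx":0,"ry":0,"rz":0},{"dx":0.001,"dy":0.0006,"dz":0.0048,"rx":0,"ry":0,"rz":0}]'
python3 circ.py .02 0
python3 -m inch '[{"dx":0,"dy":0.0003,"dz":0.0016,"rx":0,"ry":0,"rz":0},{"dx":0,"dy":0.0005,"dz":0.0032,"rx":0,"ry":0,"rz":0},{"dx":0,"dy":0.0008,"dz":0.0048,"rx":0,"ry":0,"rz":0}]'
python3 circ.py .015 5
```

```text
time: 12.7
tool_pos: [0.6188, -0.0083, 0.1735]
tool_rot: [-0.0, 0.726, 0.688, -0.001]
contact_force: [-2.1, 2.7, -7.4]
gripper_width: 0.258
grasp_force: 59.0
t 12.7 q 2.127 r 88.0 y 121.1 Ftan 6.8 Frad -3.7 Fy 2.6
time: 13.0
tool_pos: [0.6196, -0.0083, 0.1697]
tool_rot: [-0.0, 0.726, 0.688, -0.001]
contact_force: [-4.5, 2.9, -6.0]
gripper_width: 0.254
grasp_force: 59.0
t 13.0 q 2.17 r 88.1 y 121.1 Ftan 5.3 Frad -5.5 Fy 2.7
dy 0.0002 dz 0.0017
dy 0.0005 dz 0.0033
dy 0.0006 dz 0.005
dy 0.0008 dz 0.0067
dy 0.001 dz 0.0084
```

```bash
python3 -m inch '[{"dx":0,"dy":-0.0008,"dz":0.0012,"rx":0,"ry":0,"rz":0},{"dx":0,"dy":-0.0008,"dz":0.0022,"rx":0,"ry":0,"rz":0}]'
python3 circ.py .02 0
python3 -m inch '[{"dx":0,"dy":0,"dz":0.001,"rx":0,"ry":0,"rz":0},{"dx":0,"dy":0,"dz":0.002,"rx":0,"ry":0,"rz":0}]'
python3 circ.py .015 0
```

```text
time: 13.2
tool_pos: [0.6198, -0.0083, 0.1686]
tool_rot: [0.001, 0.726, 0.688, 0.0]
contact_force: [-1.4, 2.1, -6.9]
gripper_width: 0.26
grasp_force: 59.1
t 13.2 q 2.183 r 88.1 y 121.2 Ftan 6.6 Frad -2.4 Fy 2.0
time: 13.4
tool_pos: [0.6199, -0.0083, 0.1671]
tool_rot: [0.001, 0.726, 0.688, 0.0]
contact_force: [-0.3, 2.2, -7.1]
gripper_width: 0.259
grasp_force: 59.1
t 13.4 q 2.2 r 88.1 y 121.2 Ftan 7.0 Frad -1.3 Fy 2.2
```

Not in contact yet; continuing slowly.

```bash
python3 -m inch '[{"dx":0,"dy":0.0001,"dz":0.0015,"rx":0,"ry":0,"rz":0},{"dx":0,"dy":0.0002,"dz":0.003,"rx":0,"ry":0,"rz":0},{"dx":0,"dy":0.0003,"dz":0.0045,"rx":0,"ry":0,"rz":0}]'
python3 circ.py .02 0
python3 -m inch '[{"dx":0,"dy":0,"dz":0.0015,"rx":0,"ry":0,"rz":0},{"dx":0,"dy":0.0001,"dz":0.003,"rx":0,"ry":0,"rz":0}]'
python3 circ.py .015 0
```

```text
time: 13.7
tool_pos: [0.6203, -0.0083, 0.1635]
tool_rot: [0.001, 0.726, 0.688, 0.001]
contact_force: [2.5, 0.6, -5.8]
gripper_width: 0.258
grasp_force: 59.1
t 13.7 q 2.241 r 88.1 y 121.2 Ftan 6.0 Frad 2.0 Fy 0.7
time: 13.9
tool_pos: [0.6205, -0.0083, 0.1612]
tool_rot: [0.001, 0.726, 0.688, 0.001]
contact_force: [3.3, 0.6, -6.9]
gripper_width: 0.258
grasp_force: 59.2
t 13.9 q 2.268 r 88.1 y 121.2 Ftan 7.1 Frad 2.9 Fy 0.8
```

```bash
python3 -m inch '[{"dx":0,"dy":0.0005,"dz":0.0015,"rx":0,"ry":0,"rz":0},{"dx":0,"dy":0.0005,"dz":0.003,"rx":0,"ry":0,"rz":0}]'
python3 circ.py .02 0
python3 -m inch '[{"dx":0,"dy":0,"dz":0.0015,"rx":0,"ry":0,"rz":0},{"dx":0,"dy":0,"dz":0.003,"rx":0,"ry":0,"rz":0}]'
python3 circ.py .015 0
```

```text
time: 14.1
tool_pos: [0.6206, -0.0083, 0.1585]
tool_rot: [0.001, 0.726, 0.688, 0.0]
contact_force: [5.1, 0.7, -6.0]
gripper_width: 0.261
grasp_force: 59.2
t 14.1 q 2.298 r 88.2 y 121.2 Ftan 6.1 Frad 4.9 Fy 0.9
time: 14.3
tool_pos: [0.6207, -0.0083, 0.1562]
tool_rot: [0.001, 0.726, 0.688, 0.0]
contact_force: [4.0, -0.2, -5.6]
gripper_width: 0.261
grasp_force: 59.2
t 14.3 q 2.325 r 88.2 y 121.2 Ftan 5.6 Frad 4.1 Fy 0.0
```

```bash
python3 - <<'E'
from go import *
c=cs['scene']; n='cell_low'
b=save('scene','s6.png'); cv2.imwrite('pics/c6.png',cv2.resize(b[190:290,250:350],(600,600),interpolation=2)[:,:,::-1])
E
```

```text
(no output)
```

View pics/c6.png

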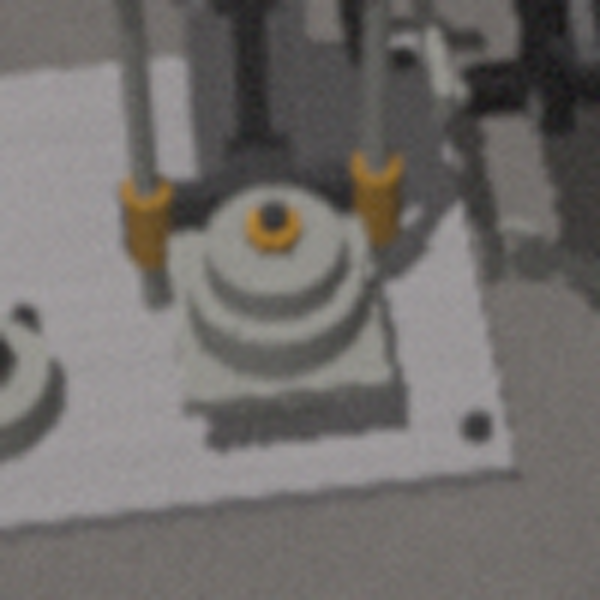

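The carriage hides the cell, so I go on by force.

```bash
python3 -m inch '[{"dx":0,"dy":0.0003,"dz":0.0015,"rx":0,"ry":0,"rz":0},{"dx":0,"dy":0.0006,"dz":0.003,"rx":0,"ry":0,"rz":0}]'
python3 circ.py .02 0
python3 -m inch '[{"dx":0,"dy":0,"dz":0.0013,"rx":0,"ry":0,"rz":0},{"dx":0,"dy":-0.0001,"dz":0.0026,"rx":0,"ry":0,"rz":0}]'
python3 circ.py .015 0
```

```text
time: 14.55
tool_pos: [0.6207, -0.0083, 0.1535]
tool_rot: [0.0, 0.726, 0.688, -0.0]
contact_force: [4.3, -0.3, -5.9]
gripper_width: 0.255
grasp_force: 59.2
t 14.55 q 2.355 r 88.2 y 121.2 Ftan 5.8 Frad 4.5 Fy -0.1
time: 14.75
tool_pos: [0.6206, -0.0083, 0.1513]
tool_rot: [0.0, 0.726, 0.688, -0.0]
contact_force: [4.1, -0.4, -5.8]
gripper_width: 0.255
grasp_force: 59.2
t 14.75 q 2.379 r 88.3 y 121.2 Ftan 5.6 Frad 4.5 Fy -0.1
```

```bash
python3 -m inch '[{"dx":0,"dy":0.0002,"dz":0.0013,"rx":0,"ry":0,"rz":0},{"dx":0,"dy":0.0004,"dz":0.0026,"rx":0,"ry":0,"rz":0}]'
python3 circ.py .02 0
python3 -m inch '[{"dx":0,"dy":0,"dz":0.0013,"rx":0,"ry":0,"rz":0},{"dx":0,"dy":-0.0001,"dz":0.0026,"rx":0,"ry":0,"rz":0}]'
python3 circ.py .015 0
```

```text
time: 14.95
tool_pos: [0.6205, -0.0083, 0.1491]
tool_rot: [-0.0, 0.726, 0.688, -0.0]
contact_force: [4.2, -0.8, -6.6]
gripper_width: 0.253
grasp_force: 59.2
t 14.95 q 2.405 r 88.3 y 121.2 Ftan 6.2 Frad 4.7 Fy -0.5
time: 15.15
tool_pos: [0.6203, -0.0083, 0.1469]
tool_rot: [-0.0, 0.726, 0.688, -0.0]
contact_force: [3.5, -0.5, -6.4]
gripper_width: 0.262
grasp_force: 59.2
t 15.15 q 2.43 r 88.4 y 121.2 Ftan 6.0 Frad 4.2 Fy -0.3
```

```bash
python3 -m inch '[{"dx":0,"dy":0.0001,"dz":0.0013,"rx":0,"ry":0,"rz":0},{"dx":0,"dy":0.0001,"dz":0.0026,"rx":0,"ry":0,"rz":0}]'
python3 circ.py .02 0
python3 -m inch '[{"dx":0,"dy":-0.0001,"dz":0.0013,"rx":0,"ry":0,"rz":0},{"dx":0,"dy":-0.0002,"dz":0.0026,"rx":0,"ry":0,"rz":0}]'
python3 circ.py .015 0
```

```text
time: 15.35
tool_pos: [0.6201, -0.0083, 0.1447]
tool_rot: [-0.001, 0.726, 0.688, -0.001]
contact_force: [0.2, 0.0, -6.9]
gripper_width: 0.262
grasp_force: 59.3
t 15.35 q 2.454 r 88.4 y 121.2 Ftan 6.8 Frad 1.1 Fy 0.0
time: 15.55
tool_pos: [0.6199, -0.0082, 0.1426]
tool_rot: [-0.001, 0.726, 0.688, -0.001]
contact_force: [-2.1, -1.4, -5.5]
gripper_width: 0.255
grasp_force: 59.3
t 15.55 q 2.478 r 88.5 y 121.2 Ftan 5.8 Frad -1.2 Fy -1.5
```

```bash
python3 -m inch '[{"dx":0,"dy":-0.0003,"dz":0.0012,"rx":0,"ry":0,"rz":0},{"dx":0,"dy":-0.0006,"dz":0.0024,"rx":0,"ry":0,"rz":0}]'
python3 circ.py .02 0
python3 -m inch '[{"dx":0,"dy":-0.0003,"dz":0.0012,"rx":0,"ry":0,"rz":0},{"dx":0,"dy":-0.0005,"dz":0.0024,"rx":0,"ry":0,"rz":0}]'
python3 circ.py .015 0
```

```text
time: 15.75
tool_pos: [0.6196, -0.0082, 0.1408]
tool_rot: [-0.0, 0.726, 0.688, -0.001]
contact_force: [-1.8, -2.2, -5.4]
gripper_width: 0.261
grasp_force: 59.3
t 15.75 q 2.499 r 88.5 y 121.2 Ftan 5.6 Frad -0.7 Fy -2.3
time: 15.95
tool_pos: [0.6194, -0.0082, 0.1391]
tool_rot: [-0.0, 0.726, 0.688, -0.0]
contact_force: [-3.6, -1.5, -6.2]
gripper_width: 0.259
grasp_force: 59.4
t 15.95 q 2.519 r 88.6 y 121.2 Ftan 6.8 Frad -2.2 Fy -1.7
```

```bash
python3 -m inch '[{"dx":0,"dy":-0.0005,"dz":0.0012,"rx":0,"ry":0,"rz":0},{"dx":0,"dy":-0.001,"dz":0.0024,"rx":0,"ry":0,"rz":0}]'
python3 circ.py .02 0
python3 -m inch '[{"dx":0,"dy":-0.0004,"dz":0.0012,"rx":0,"ry":0,"rz":0},{"dx":0,"dy":-0.0008,"dz":0.0024,"rx":0,"ry":0,"rz":0}]'
python3 circ.py .015 0
```

```text
time: 16.15
tool_pos: [0.6191, -0.0082, 0.1375]
tool_rot: [0.0, 0.726, 0.688, 0.0]
contact_force: [-2.3, -1.8, -4.7]
gripper_width: 0.261
grasp_force: 59.4
t 16.15 q 2.536 r 88.7 y 121.2 Ftan 5.1 Frad -1.1 Fy -1.9
time: 16.35
tool_pos: [0.6189, -0.0082, 0.1363]
tool_rot: [0.001, 0.726, 0.688, 0.0]
contact_force: [-2.3, -2.2, -1.0]
gripper_width: 0.259
grasp_force: 59.7
t 16.35 q 2.551 r 88.7 y 121.2 Ftan 1.4 Frad -1.9 Fy -2.4
```

```bash
python3 -m inch '[{"dx":0,"dy":0,"dz":0.0003,"rx":0,"ry":0,"rz":0},{"dx":0,"dy":0,"dz":0.0003,"rx":0,"ry":0,"rz":0}]'
python3 circ.py .02 0
python3 -m inch '[{"dx":0,"dy":0,"dz":0.0003,"rx":0,"ry":0,"rz":0},{"dx":0,"dy":0,"dz":0.0003,"rx":0,"ry":0,"rz":0}]'
python3 circ.py .015 0
```

```text
time: 16.55
tool_pos: [0.6188, -0.0082, 0.136]
tool_rot: [0.001, 0.726, 0.688, 0.0]
contact_force: [-2.0, -2.3, -2.3]
gripper_width: 0.257
grasp_force: 59.7
t 16.55 q 2.554 r 88.7 y 121.2 Ftan 2.7 Frad -1.3 Fy -2.4
time: 16.75
tool_pos: [0.6187, -0.0082, 0.1355]
tool_rot: [0.0, 0.726, 0.688, 0.0]
contact_force: [-1.7, -1.1, -0.7]
gripper_width: 0.259
grasp_force: 59.8
t 16.75 q 2.559 r 88.7 y 121.2 Ftan 1.0 Frad -1.4 Fy -1.2
```

```bash
python3 -m inch '[{"dx":0,"dy":0,"dz":0.0002,"rx":0,"ry":0,"rz":0},{"dx":0,"dy":0,"dz":0.0002,"rx":0,"ry":0,"rz":0}]'
python3 circ.py .02 0
python3 -m inch '[{"dx":0,"dy":0,"dz":0,"rx":0,"ry":0,"rz":0},{"dx":0,"dy":0,"dz":0,"rx":0,"ry":0,"rz":0},{"dx":0,"dy":0,"dz":0,"rx":0,"ry":0,"rz":0},{"dx":0,"dy":0,"dz":0,"rx":0,"ry":0,"rz":0}]' 0.2
python3 circ.py .015 0
python3 - <<'E'
from h import *
im=save('wrist','w7.png'); b=save('scene','s7.png')
cv2.imwrite('pics/c7.png',np.hstack([im[60:380,160:480],cv2.resize(b[190:290,250:350],(320,320),interpolation=2)])[:,:,::-1])
E
```

```text
time: 16.95
tool_pos: [0.6186, -0.0081, 0.1352]
tool_rot: [0.0, 0.726, 0.688, 0.0]
contact_force: [-1.7, -1.7, 0.2]
gripper_width: 0.26
grasp_force: 59.9
t 16.95 q 2.563 r 88.7 y 121.3 Ftan 0.2 Frad -1.7 Fy -1.8
time: 17.35
tool_pos: [0.6186, -0.0078, 0.135]
tool_rot: [0.0, 0.726, 0.688, 0.0]
contact_force: [0.3, -0.8, 0.1]
gripper_width: 0.604
grasp_force: 0.0
t 17.35 q 2.565 r 88.8 y 121.6 Ftan -0.2 Frad 0.3 Fy -0.8
```

View pics/c7.png

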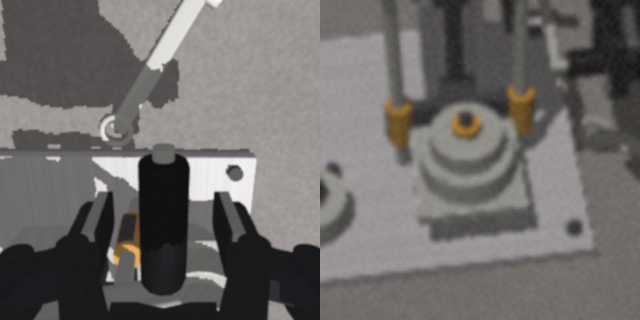

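Released: the grip stayed where it was, free between the open pads, and the weights are resting. I'll retreat straight up.

```bash
python3 -m inch '[{"dx":0.002,"dy":0,"dz":-0.02,"rx":0,"ry":0,"rz":0},{"dx":0.002,"dy":0,"dz":-0.06,"rx":0,"ry":0,"rz":0},{"dx":0.002,"dy":0,"dz":-0.12,"rx":0,"ry":0,"rz":0},{"dx":0.002,"dy":0,"dz":-0.18,"rx":0,"ry":0,"rz":0},{"dx":0.002,"dy":0,"dz":-0.22,"rx":0,"ry":0,"rz":0}]'
python3 -m inch '[{"dx":0.05,"dy":-0.05,"dz":0,"rx":0,"ry":0,"rz":0},{"dx":0.1,"dy":-0.1,"dz":0,"rx":0,"ry":0,"rz":0},{"dx":0.1,"dy":-0.1,"dz":0,"rx":0,"ry":0,"rz":0},{"dx":0.1,"dy":-0.1,"dz":0,"rx":0,"ry":0,"rz":0},{"dx":0.1,"dy":-0.1,"dz":0,"rx":0,"ry":0,"rz":0}]'
python3 - <<'E'
from go import *
b=save('scene','s8.png'); t=save('top','t8.png')
cv2.imwrite('pics/c8.png',np.hstack([cv2.resize(b[110:310,190:390],(400,400),interpolation=2),cv2.resize(t[120:320,260:460],(400,400),interpolation=2)])[:,:,::-1])
print(proj(cs['scene'],T(P,grip(2.55))),[r['bbox'] for r in nets.boxes_of('scene','crank_grip')[:1]],state()['contact_force'])
E
```

```text
time: 17.95
tool_pos: [0.6194, -0.0064, 0.3171]
tool_rot: [0.003, 0.726, 0.688, 0.002]
contact_force: [1.3, -0.7, -0.1]
gripper_width: 0.599
grasp_force: 0.0
time: 18.45
tool_pos: [0.5434, 0.0774, 0.3116]
tool_rot: [0.001, 0.726, 0.688, 0.0]
contact_force: [0.4, -0.6, -0.0]
gripper_width: 0.596
grasp_force: 0.0
[[340.93390423 208.66973709]] [[338.8, 208.9, 22.6, 15.9]] [ 0.05605476 -0.31609296  0.00643262]
```

View pics/c8.png

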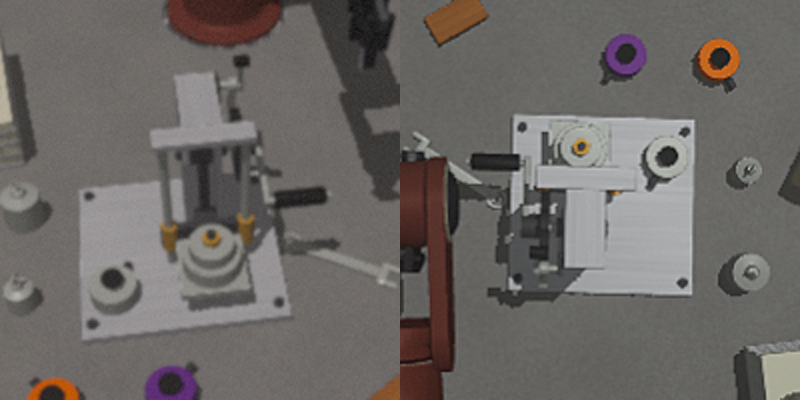

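The final view shows the weights resting at q≈2.55, the lever thrown, the bystanders where they were and the arm clear.

```bash
python3 -c "
from plant import ticket
print(ticket.job_done())"
```

```text
the job is handed in; nothing more can be done
None
```

Job handed in: the pawl is tripped and clear, the weights were eased onto the load cell under the table and the crank let go, with the bystanders unmoved in the final pictures; the verdict wasn't shown, and the cell contact was judged by crank force because the carriage hides it.

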